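Refit the washed plug of the cask tap

TASK

The tap of the little oak cask has been washed: take its brass plug out of the pine crate, put it into the tap with the handle across the spout, and press it, firmly but without forcing the taper (15 N is plenty), until the catch has clicked and the cone is fully home. Then swing the handle open, in line with the spout, and back across it to make sure that the seated plug turns freely, and leave the tap shut, the plug home and let go, and everything else on the table where it is.

Things in the scene. Friction and masses are not known exactly. Their poses are not given: they have to be found in the camera images.
- plug_mid (a point): The loose brass tap plug, 120 g, 90 mm tall, upright in one of the two holes of the crate's bored rail; this point is on its axis, half-way up. z is its axis, up; x runs along its crossbar handle. Cone: 33 mm across at 7 mm above this point, tapering to 20 mm at 23 mm below it; a flange 35 mm across from 7 to 11 mm above it.
- plug_handle (a point): Centre of the plug's handle, 37 mm above plug_mid: a brass crossbar 54 mm long (along x), 10 mm wide (y), 16 mm high, on a neck 16 mm across. Its two ends are alike.
- plug_foot (a point): Bottom of the plug, 45 mm below plug_mid. The foot widens from 5 mm across here to 17 mm at 15 mm up; above it is a groove for the tap's catch.
- tap: The brass tap on the cask's end, fixed. Origin: centre of its round mouth, 118 mm above the table, top of an upright barrel 50 mm across, 62 mm deep. z up, x horizontal along the spout, away from the cask. Shut: handle along y, across the spout; open: handle along x. Spout and shank run 20 mm or more below the mouth; the cask's end is 90 mm behind the axis.
- tap_seat (a point): Where plug_mid comes to rest on average when the plug is home, 3 mm under the mouth's centre. The sleeve with the seat sits deeper in some taps than in others: home lies up to 6 mm higher or lower, and that has to be felt: home is a hard stop. White nylon sleeve, 31 mm across at the mouth. The taper multiplies the push: press straight down with at most 15 N, and turn with less than 5 N on it.
- tap_catch (a point): The catch, on the tap's axis about 31 mm under the mouth: four sprung balls that click into the plug's groove. The plug drops in freely until its foot meets them, 13 to 14 mm above home; pushing on over them takes up to 9 N, then it snaps the last 2 mm home. Without the click it rides up again when let go. Home, it turns without end stops against 0.1 N m or less; pulling it out takes over 20 N.
- tap_spout (a point): Lower end of the spout, 17 mm across, 51 mm out from the tap's axis, 50 mm above the table.
- cask: The small oak cask, lying on a dark wooden cradle, fixed: 230 mm long along x, 160 mm across, top 205 mm above the table. Origin on the table under its middle; the tap's axis is at x = -205 mm.
- crate: The pine crate with dividers, fixed: 130 mm (x) by 250 mm (y), walls 55 mm high; origin under its centre. The bored rail lies along its -x side: two holes at x = -33.5, y = -75 and +75 mm, 23 mm across and 24 mm deep, floors 16 mm above the table; the plug stands loosely in one of them.
- spare_mid (a point): The spare plug of black plastic for another tap, 88 mm tall, in the other hole of the rail; point on its axis 45 mm above its foot. Not used.
- bowl_mid (a point): Blue ceramic bowl, 90 mm across and 34 mm high, loose, under the spout; point at its centre, half-way up.
- jar_mid (a point): Clear glass jar with bail lid, 100 mm across, 143 mm high, loose, beside the crate; point on its axis, 70 mm up.
- opener_mid (a point): Steel bottle opener lying near the robot, 139 mm long along x, 5 mm thick; point near its centre.
- lemon_center (a point): Lemon, 50 mm, in a compartment of the crate; its centre.
- lime_center (a point): Lime, 50 mm, in a compartment of the crate; its centre.
Not all that is in view belongs to the job. Of the things that look like the part that bears plug_mid, the largest one is meant.

How it is judged:
By the outcome, as a careful person would: the job done as asked, in the order asked, and still so for the second after the job is handed in, with the robot touching nothing.
It also fails if it takes over 58 s, if anything falls off the work surface, if the arm or the gripper's body presses on something with over 40 N, if the wrist force passes 120 N, or if a joint passes its speed limit or range.

ROBOT

A 6-joint arm with a two-finger parallel gripper is mounted at the origin on the work surface. World frame = base frame: x ahead of the robot, y to its left, z up, the work surface at z = 0. Lengths are in m, angles in rad, forces in N, time in s.
With the tool pointing down it reaches from about 0.35 to 0.775 m from the base axis. Payload 5.5 kg.
Tool frame: the origin (TCP) lies at the very end of the fingers, on their centre line; the grasp point (between the pads) lies hold_point_z behind it (hold_point_z is the distance from the TCP to the grasp point, in m); x points along the fingers, y is the direction in which the jaws open and shut, and the axes are right-handed (so a half turn about x gives the same grasp; the last joint's range is limited). The gripper opens to 85 mm and grips with 20 to 120 N. Pads are 22 mm wide; open, the fingers measure 114 mm over their backs; the gripper's body (76 mm by 85 mm) begins 54 mm behind the grasp point. The pads swing forward as they close: fully open they stand 13 mm farther back than shut.
Start: joints at [-1.348, 0.313, 0.046, 1.304, 0, 1.431], TCP at [0.204, -0.538, 0.231] pointing down, gripper open.
Joint ranges: [-2.76, 2.76], [-0.86, 1.69], [-1.03, 1.26], [-2.2, 2.34], [-1.47, 1.5], [-3.14, 3.14]. Speed limits (rad/s): [2.57, 2.57, 3.14, 3.14, 3.14, 3.14].

INTERFACE

Orientations are given as a unit quaternion [w, x, y, z].
In Python, from workcell import * gives the robot as it stands. The module is installed in compiled form; this text tells all that it offers.
- The arm moves only by the tool step_arm, never from a script. Its argument "targets" is a list of rows, each a list of 3 entries, a list of its own where there are three numbers: the turn, a rotation vector about the tool's x, y, z in degrees, then the shift along the tool's x, y, z in cm, then the finger opening in cm, from 0 to 8.54. A call has exactly 10 rows; each row shifts and turns the commanded pose from where the row before left it, along the tool's axes as they then stand; what a row does not reach is not made up. A row lasts 1/10 s, in which the tool goes at most 50 mm and 8.59 degrees, less where a joint would pass 70% of its speed; a pose out of reach is approached as far as the arm can. A call with a gripper value outside its range is refused whole. The fingers move at their own pace and stop on an object; "force" is the grip in N (left out, the last holds). Time passes only in rows, so rows that do not move let the fingers close, or fill a call up. It gives the time, the measured TCP pose, the force and the opening at its end, in the units of the state.
- get_state(): the state, without advancing time (a new reading comes with each control period).
- read_camera(name): name is "scene" or "side" or "wrist"; returns the picture (400x640x3 uint8, red, green, blue); there is no depth.
- camera_model(name): a dict with "fx", "fy", "cx", "cy" (pixels), "xyz" and "rotation" of the camera in the world; the wrist camera has in their place "T_tool_cam" (4x4, takes a point from camera to tool coordinates, whose origin is the TCP and whose axes are the tool frame's). Camera axes: x right, y down, z forward; pixel columns grow to the right and rows downward; lengths in m; the calibration is good to about 2 mm. A picture is of the moment at which its call begins: read the wrist's pose just before it. camera_model takes no time and is no camera call.
- hand_in(): hands the job in, once; it reports no verdict.
Trained networks look in the newest picture that a camera, given by its name, has taken for a name from the list of things; names that differ only in an ending like _2 or _b are one class to them, and where a whole thing is asked for, a point or a joint stands for the part that bears it (a point fixed in the world has none). Each returns a list of dicts, best first, with "p" (0 to 1); they miss things now and then, are a little off and sometimes report something else, mostly with a low value. They report only what shows in the picture. A call takes as long as a camera call. They do not tell look-alikes from the thing itself.
- find_in(camera, label): "extent" ([left, top, width, height] in pixels, round what is visible of it).
- silhouettes(camera, label): "mask" (400x640 bool, what is visible of it) and "extent" ([left, top, width, height] in pixels, round what is visible of it).
The state is a dict: "clock": time; "joint_pos": joint angles; "qvel": joint speeds; "tau": joint torques, N m; "tcp_pos": TCP position; "orientation": TCP orientation; "wrist_force": force on the tool from outside, world axes, zero at the start; "ft_torque": the same for the moment, N m; "finger_gap": finger opening in m.
Only numpy, scipy, OpenCV 4.12 (cv2) and the standard library are available. Lean on these libraries where they do the work, as an engineer would, in place of code of your own. Each camera call takes 0.05 s, during which the arm holds its last target.

## Working session

There is one attempt and no reset: what is moved stays moved. The work goes in short steps, Python scripts to look and compute and a tool call to move; the robot and the scene stay as the last step left them, time stands still between calls to the robot, and variables do not carry over. Pictures are saved under pics/ and viewed, and the job is handed in when it is done.

Besides the shell and the picture viewer there is one more tool, called after ">>>" by a JSON object that holds its "name" and its "arguments". step_arm: Moves the arm, as the interface text tells. Its arguments: {"type":"object","properties":{"targets":{"type":"array","items":{"type":"array"}},"force":{"type":"number"}},"required":["targets"]}

```bash
mkdir -p pics; python3 - <<'E'
from workcell import *
import cv2
s=get_state();print(s)
for n in ["scene","side","wrist"]:
    m=camera_model(n);print(n,m)
    cv2.imwrite(f"pics/{n}0.png",read_camera(n)[:,:,::-1])
    for l in ["plug_mid","spare_mid","tap","crate","cask"]:
        r=find_in(n,l);print(n,l,[(round(d['p'],2),[round(float(v)) for v in d['extent']]) for d in r][:4])
E
```

```text
{'clock': 0.0, 'joint_pos': array([-1.34760763e+00,  3.13982432e-01,  4.49602124e-02,  1.30362037e+00,
        6.29369326e-06,  1.43120341e+00]), 'qvel': array([ 3.64191421e-05, -6.02654505e-04, -9.70328727e-04, -8.11322649e-04,
       -6.81082491e-05,  3.97530430e-04]), 'tau': array([ 2.91570286e-04, -4.80626643e+01,  2.98534405e+01,  1.92765350e-02,
       -8.56014276e-05, -1.93018525e-05]), 'tcp_pos': array([ 0.20393219, -0.53705568,  0.23041144]), 'orientation': array([-0.12690813, -0.69548046, -0.12821268,  0.69553056]), 'wrist_force': array([ 0.49757455, -0.12134946,  0.50109359]), 'ft_torque': array([-0.00905538, -0.04473947, -0.01180836]), 'finger_gap': 0.08545934622733371}
scene {'fx': 457.87174799489895, 'fy': 457.87174799489895, 'cx': 319.0776979856126, 'cy': 200.04088611507854, 'xyz': array([ 0.81632943, -0.60420496,  1.09755778]), 'rotation': array([-0.26211559,  0.92947299,  0.24997226, -0.06992315])}
scene plug_mid [(0.63, [237, 245, 13, 26]), (0.56, [184, 291, 11, 19]), (0.48, [184, 238, 18, 21])]
scene spare_mid [(0.69, [283, 213, 18, 20])]
scene tap [(0.56, [356, 12
[... 571 characters left out ...]
0.82, [297, 130, 19, 41])]
side crate [(0.89, [276, 222, 70, 95])]
side cask [(0.68, [284, 68, 60, 104])]
wrist {'fx': 296.55673893941105, 'fy': 296.55673893941105, 'cx': 322.2637204645607, 'cy': 199.47381837833234, 'T_tool_cam': array([[-2.66540373e-04, -2.97226414e-01,  9.54806990e-01,
        -1.42526061e-01],
       [ 9.99999644e-01, -8.43978640e-04,  1.64300571e-05,
        -2.88463758e-04],
       [ 8.00953257e-04,  9.54806654e-01,  2.97226533e-01,
        -7.45542096e-02],
       [ 0.00000000e+00,  0.00000000e+00,  0.00000000e+00,
         1.00000000e+00]])}
wrist plug_mid [(0.84, [254, 0, 55, 41]), (0.8, [131, 18, 54, 52])]
wrist spare_mid []
wrist tap []
wrist crate []
wrist cask []
```

View pics/scene0.png

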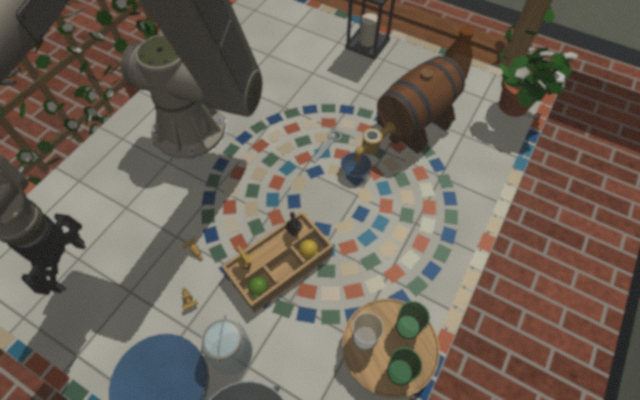

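View pics/side0.png

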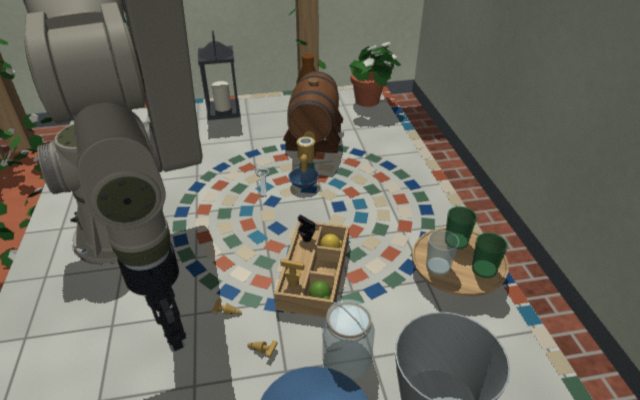

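View pics/wrist0.png

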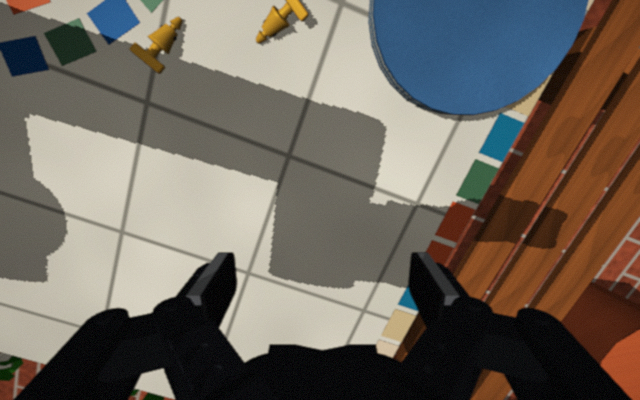

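Look-alikes of the plug:
- Upright in the crate: scene (243,258), side (291,272).
- Lying loose on the table: scene (193,248) / side (227,308), and scene (188,300) / side (263,346).
- Black spare: scene (293,223), side (306,228).

By the description, the upright brass one in the rail is the one I want. I'll check it in a close crop and triangulate.

```bash
cat > h.py <<'E'
from workcell import *
import numpy as np, cv2
from scipy.spatial.transform import Rotation as R
from scipy.optimize import least_squares
def q2R(q): return R.from_quat([q[1],q[2],q[3],q[0]]).as_matrix()
def cam(n,s=None):
    m=camera_model(n);K=np.array([[m['fx'],0,m['cx']],[0,m['fy'],m['cy']],[0,0,1]])
    if n=='wrist':
        s=s or get_state();T=np.eye(4);T[:3,:3]=q2R(s['orientation']);T[:3,3]=s['tcp_pos'];T=T@m['T_tool_cam']
        return K,T[:3,:3],T[:3,3]
    r=np.array(m['rotation']);return K,(q2R(r) if r.ndim==1 else r),m['xyz']
def proj(C,P):
    K,Rm,t=C;p=(np.atleast_2d(P)-t)@Rm;p=p@K.T;return p[:,:2]/p[:,2:]
def ray(C,uv):
    K,Rm,t=C;d=Rm@np.linalg.solve(K,[uv[0],uv[1],1]);return t,d/np.linalg.norm(d)
def atz(C,uv,z):
    t,d=ray(C,uv);return t+d*(z-t[2])/d[2]
def tri(obs):
    A=np.zeros((3,3));b=np.zeros(3)
    for C,uv in obs:
        t,d=ray(C,uv);M=np.eye(3)-np.outer(d,d);A+=M;b+=M@t
    return np.linalg.solve(A,b)
E
python3 - <<'E'
from h import *
A,B=cam('scene'),cam('side')
i=cv2.imread('pics/scene0.png');j=cv2.imread('pics/side0.png')
a=cv2.resize(i[190:330,180:350],None,fx=4,fy=4,interpolation=cv2.INTER_CUBIC)
b=cv2.resize(j[200:330,200:370],None,fx=4,fy=4,interpolation=cv2.INTER_CUBIC)
cv2.imwrite('pics/cropA.png',a);cv2.imwrite('pics/cropB.png',b)
cv2.imwrite('pics/cropC.png',cv2.resize(np.hstack([i[100:200,310:410],j[110:210,250:350]]),None,fx=4,fy=4,interpolation=cv2.INTER_CUBIC))
print('plug',tri([(A,(243,258)),(B,(291,272))]),'spare',tri([(A,(293,223)),(B,(306,228))]),'tap',tri([(A,(373,133)),(B,(306,141))]))
E
```

```text
plug [ 0.42827021 -0.29911265  0.07891617] spare [ 0.48346586 -0.15734086  0.0775489 ] tap [0.53891214 0.17466039 0.11819552]
```

View pics/cropA.png

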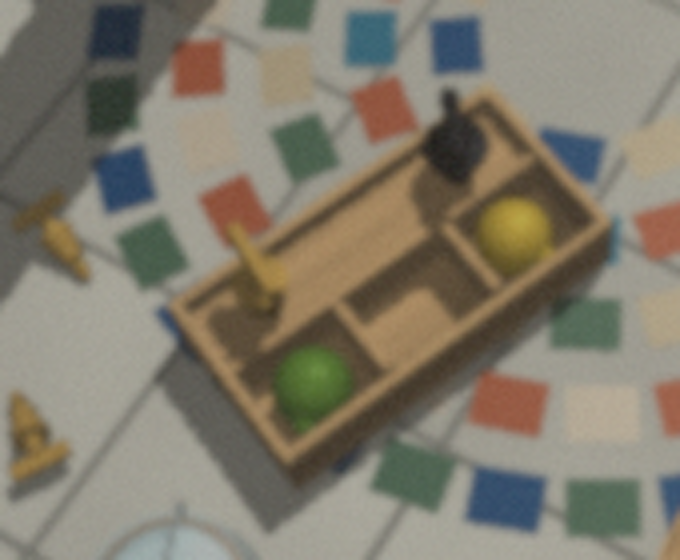

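View pics/cropB.png

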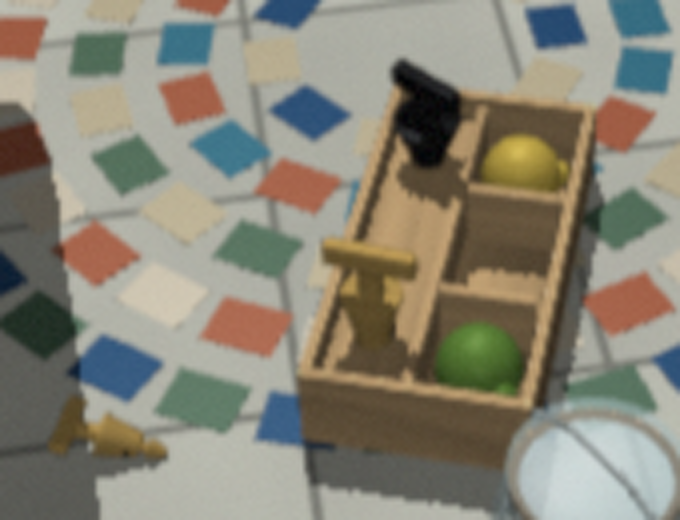

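View pics/cropC.png

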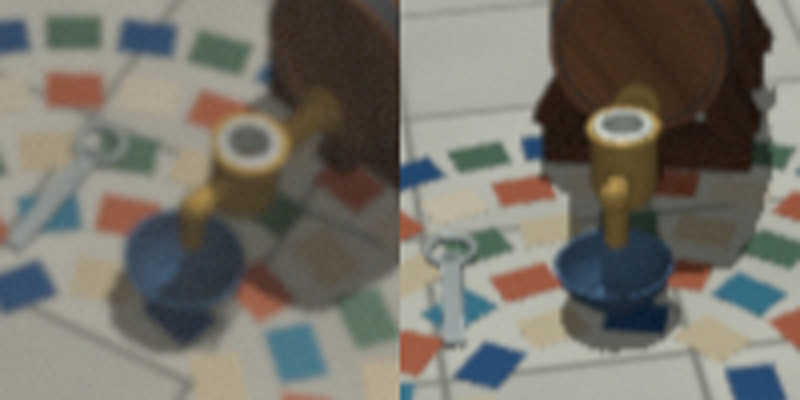

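Both crops agree. The upright brass plug stands in the rail's near hole, with its handle (scene ≈ (244,254), side ≈ (292,263)) across the rail. The two lying ones look smaller and are loose, so they are not the plug. The tap mouth is at scene (372,136), with the white sleeve visible. Next I'll work out the geometry and the approach.

```bash
python3 - <<'E'
import workcell; print([x for x in dir(workcell) if not x.startswith('__')], getattr(workcell,'hold_point_z',None))
from h import *
A,B=cam('scene'),cam('side')
o=lambda x,y:(180+x/4,190+y/4); p=lambda x,y:(200+x/4,200+y/4)
cor=[o(172,305),o(290,465),o(612,222),o(488,88)]
W=np.array([atz(A,c,.055) for c in cor]);print(W,W.mean(0))
corB=[p(300,375),p(532,402),p(595,108),p(398,88)]
W2=np.array([atz(B,c,.055) for c in corB]);print(W2,W2.mean(0))
e1,e2=atz(B,p(325,245),.104),atz(B,p(415,262),.104);print('handle side',e1,e2,(e1+e2)/2,np.degrees(np.arctan2(*(e2-e1)[[1,0]])))
e1,e2=atz(A,o(235,232),.104),atz(A,o(278,278),.104);print('handle scene',e1,e2,(e1+e2)/2,np.degrees(np.arctan2(*(e2-e1)[[1,0]])))
# tap mouth
print('tap',atz(A,(310+249/4,100+142/4),.118),atz(B,(250+(624-400)/4,110+125/4),.118))
sp=tri([(A,(310+196/4,100+235/4)),(B,(250+217/4,110+240/4))]);print('spout low',sp)
s=get_state();print(np.round(q2R(s['orientation']),3))
E
```

```text
['MotionError', 'camera_model', 'find_in', 'get_state', 'hand_in', 'hold_point_z', 'read_camera', 'silhouettes'] 0.0187
[[ 0.38889426 -0.33424206  0.055     ]
 [ 0.50856806 -0.38126342  0.055     ]
 [ 0.59479999 -0.14977185  0.055     ]
 [ 0.47688542 -0.10567799  0.055     ]] [ 0.49228693 -0.24273883  0.055     ]
[[ 0.3877573  -0.33451432  0.055     ]
 [ 0.5076213  -0.37592135  0.055     ]
 [ 0.59474578 -0.15108804  0.055     ]
 [ 0.47634139 -0.10913585  0.055     ]] [ 0.49161644 -0.24266489  0.055     ]
handle side [ 0.40982097 -0.28769012  0.104     ] [ 0.45616616 -0.30945553  0.104     ] [ 0.43299356 -0.29857283  0.104     ] -25.15648053674684
handle scene [ 0.41353042 -0.28996251  0.104     ] [ 0.45277717 -0.30171971  0.104     ] [ 0.43315379 -0.29584111  0.104     ] -16.67671151561694
tap [0.53861042 0.16841719 0.118     ] [0.54031952 0.16976494 0.118     ]
spout low [0.52557221 0.12716998 0.04845277]
[[ 0.     0.355 -0.935]
 [-0.    -0.935 -0.355]
 [-1.     0.    -0.   ]]
```

Crate centre is about (0.492, -0.243) with yaw about -20°, so the hole is at about (0.434, -0.300), which matches the handle. The tap is near (0.540, 0.169). Next I'll go above the plug with the jaw axis at about +67°.

>>> {"name": "step_arm", "arguments": {"targets": [[[0,0,0],[0.3,-2.0,-4.3],8.5],[[0,0,0],[0.3,-2.0,-4.3],8.5],[[0,0,0],[0.3,-2.0,-4.3],8.5],[[0,0,0],[0.3,-2.0,-4.3],8.5],[[0,0,0],[0.3,-2.0,-4.3],8.5],[[0,0,0],[0.3,-2.0,-4.3],8.5],[[0,0,0],[0.2,-2.0,-4.2],8.5],[[-8.5,0,0],[0,0,0],8.5],[[-8.5,0,0],[0,0,0],8.5],[[-8.5,0,0],[0,0,0],8.5]]}}

```text
clock: 1.9
tcp_pos: [0.4354, -0.2995, 0.2113]
orientation: [-0.281, -0.649, -0.28, 0.649]
wrist_force: [0.1, -0.6, -0.3]
finger_gap: 0.085
```

>>> {"name": "step_arm", "arguments": {"targets": [[[-8.5,0,0],[0,0,0],8.5],[[-8.5,0,0],[0,0,0],8.5],[[-8.5,0,0],[0,0,0],8.5],[[-8.5,0,0],[0,0,0],8.5],[[-8.5,0,0],[0,0,0],8.5],[[-8.5,0,0],[0,0,0],8.5],[[-8.5,0,0],[0,0,0],8.5],[[-8.5,0,0],[0,0,0],8.5],[[-8.5,0,0],[0,0,0],8.5],[[-8.5,0,0],[0,0,0],8.5]]}}

```text
clock: 2.9
tcp_pos: [0.4349, -0.3003, 0.2114]
orientation: [0.645, 0.29, 0.645, -0.29]
wrist_force: [-0.3, 0.3, 0.3]
finger_gap: 0.0852
```

>>> {"name": "step_arm", "arguments": {"targets": [[[-8.5,0,0],[0,0,0],8.5],[[-8.5,0,0],[0,0,0],8.5],[[-8.5,0,0],[0,0,0],8.5],[[0,0,0],[0,0,0],8.5],[[0,0,0],[0,0,0],8.5],[[0,0,0],[0,0,0],8.5],[[0,0,0],[0,0,0],8.5],[[0,0,0],[0,0,0],8.5],[[0,0,0],[0,0,0],8.5],[[0,0,0],[0,0,0],8.5]]}}

```text
clock: 3.9
tcp_pos: [0.4348, -0.3003, 0.2113]
orientation: [0.693, 0.142, 0.693, -0.142]
wrist_force: [-0.2, 0.3, 1.1]
finger_gap: 0.0851
```

```bash
python3 - <<'E'
from h import *
s=get_state();im=read_camera('wrist');cv2.imwrite('pics/w1.png',im[:,:,::-1])
np.savez('w1.npz',o=s['orientation'],p=s['tcp_pos'])
Rm=q2R(s['orientation']);print(s['clock'],s['tcp_pos'],np.round(Rm,3),np.degrees(np.arctan2(Rm[1,1],Rm[0,1])),s['wrist_force'],np.round(np.degrees(s['joint_pos']),1))
C=cam('wrist',s)
for l in ['plug_handle','plug_mid']: print(l,[(round(d['p'],2),np.round(d['extent']),atz(C,(d['extent'][0]+d['extent'][2]/2,d['extent'][1]+d['extent'][3]/2),.1)) for d in find_in('wrist',l)][:3])
c=np.array([.4335,-.2985]);print(proj(C,[[*c,.106],[*c,.072],[*c,.016]]))
E
```

```text
3.9 [ 0.43484298 -0.30027711  0.21132336] [[ 0.     0.394  0.919]
 [-0.     0.919 -0.394]
 [-1.    -0.     0.   ]] 66.76644965327931 [-0.2490046   0.2707488   1.06062102] [-43.3  13.2  -6.6  70.2  -0.  -20.1]
plug_handle [(0.96, array([224.,  10.,  38.,  68.]), array([ 0.29669638, -0.30801635,  0.1       ])), (0.91, array([307., 158.,  34.,  62.]), array([ 0.42800456, -0.29629979,  0.1       ])), (0.71, array([165., 119.,  34.,  55.]), array([ 0.34599561, -0.39259434,  0.1       ]))]
plug_mid [(0.82, array([307., 157.,  36.,  61.]), array([ 0.42740632, -0.29536964,  0.1       ])), (0.79, array([164., 118.,  35.,  55.]), array([ 0.34473534, -0.3928617 ,  0.1       ])), (0.72, array([223.,  12.,  42.,  66.]), array([ 0.2977576 , -0.30801039,  0.1       ]))]
[[324.4991927  197.24843948]
 [324.2742873  187.23948385]
 [323.99618574 174.86314192]]
```

View pics/w1.png

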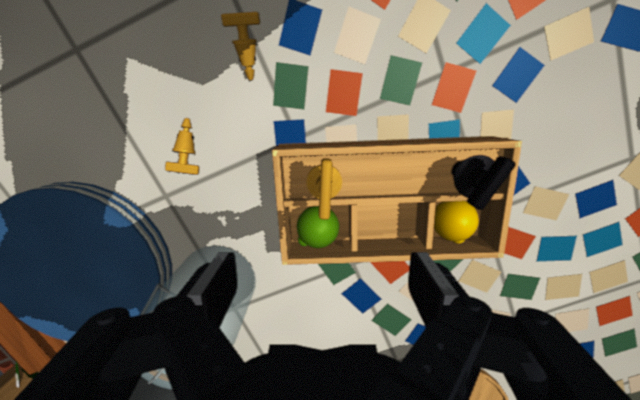

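The wrist view shows the plug upright in the rail with its handle top from about (325,160) to (325,218). The black spare is at (480,180), and the two small lying ones are at (240,45) and (183,148). I'll zoom in.

```bash
python3 - <<'E'
from h import *
im=cv2.imread('pics/w1.png');cv2.imwrite('pics/w1c.png',cv2.resize(im[135:265,260:390],(780,600*780//780 if 0 else 590),interpolation=cv2.INTER_CUBIC) )
E
```

```text
(no output)
```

View pics/w1c.png

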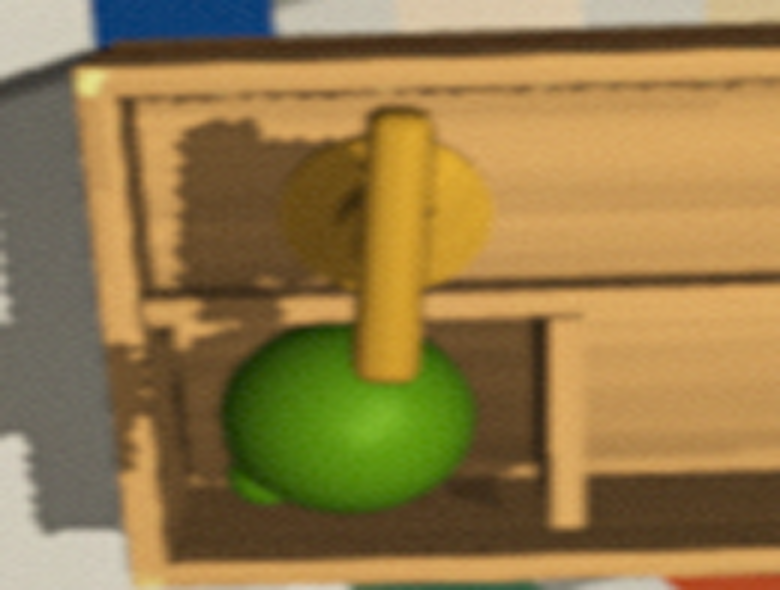

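```bash
python3 - <<'E'
from h import *
d=np.load('w1.npz');s={'orientation':d['o'],'tcp_pos':d['p']};C=cam('wrist',s);Rm=q2R(d['o'])
a,b=atz(C,(327.2,159.9),.106),atz(C,(324.5,218),.106)
print('handle',a,b,(a+b)/2,np.linalg.norm(a-b),np.degrees(np.arctan2(*(a-b)[[1,0]])))
f=atz(C,(324.2,182.3),.072);print('flange',f)
for c in [(273.5+0,152)]:pass
k=lambda x,y:(260+x/6,135+y/4.54)
# crate corners top
for n,c in [('-x-y',k(80,72)),('+x-y',k(135,583)),('-x+y',(519,140)),('+x+y',(508,254))]: print(n,atz(C,c,.055))
for n,p in [('handle',(a+b)/2),('flange',f)]: print(n,'rel tcp in tool',(p-d['p'])@Rm)
E
```

```text
handle [ 0.40425418 -0.28352635  0.106     ] [ 0.45128643 -0.30610453  0.106     ] [ 0.4277703  -0.29481544  0.106     ] 0.052170932681715736 154.35632222664094
flange [ 0.42888196 -0.29660298  0.072     ]
-x-y [ 0.38276157 -0.33232183  0.055     ]
+x-y [ 0.50090794 -0.37861962  0.055     ]
-x+y [ 0.46948756 -0.10350666  0.055     ]
+x+y [ 0.58983499 -0.14178198  0.055     ]
handle rel tcp in tool [ 0.10532249  0.00223382 -0.00866297]
flange rel tcp in tool [ 0.1393227   0.00103142 -0.00693934]
```

>>> {"name": "step_arm", "arguments": {"targets": [[[1.2,0,0],[1.5,0.2,-0.6],5],[[1.2,0,0],[2,0,0],5],[[0,0,0],[2,0,0],5],[[0,0,0],[2,0,0],5],[[0,0,0],[0,0,0],5],[[0,0,0],[0,0,0],5],[[0,0,0],[0,0,0],5],[[0,0,0],[0,0,0],5],[[0,0,0],[0,0,0],5],[[0,0,0],[0,0,0],5]]}}

```text
clock: 5.05
tcp_pos: [0.4304, -0.2963, 0.1369]
orientation: [0.69, 0.157, 0.689, -0.157]
wrist_force: [0.1, -0.3, -0.1]
finger_gap: 0.0499
```

```bash
python3 - <<'E'
from h import *
s=get_state();im=read_camera('wrist')[:,:,::-1].copy();cv2.imwrite('pics/w2.png',im)
np.savez('w2.npz',o=s['orientation'],p=s['tcp_pos'])
print(s['tcp_pos'],s['finger_gap'])
C=cam('wrist',s);c=[.430,-.296];print(proj(C,[[*c,.106],[*c,.072],[*s['tcp_pos']]]))
cv2.imwrite('pics/w2c.png',cv2.resize(im[120:320,200:450],None,fx=3,fy=3,interpolation=cv2.INTER_CUBIC))
E
```

```text
[ 0.43036657 -0.2963114   0.13689009] 0.0499229816793244
[[323.80172724 233.29221719]
 [323.6240868  214.73393532]
 [323.79693653 257.51296985]]
```

View pics/w2c.png

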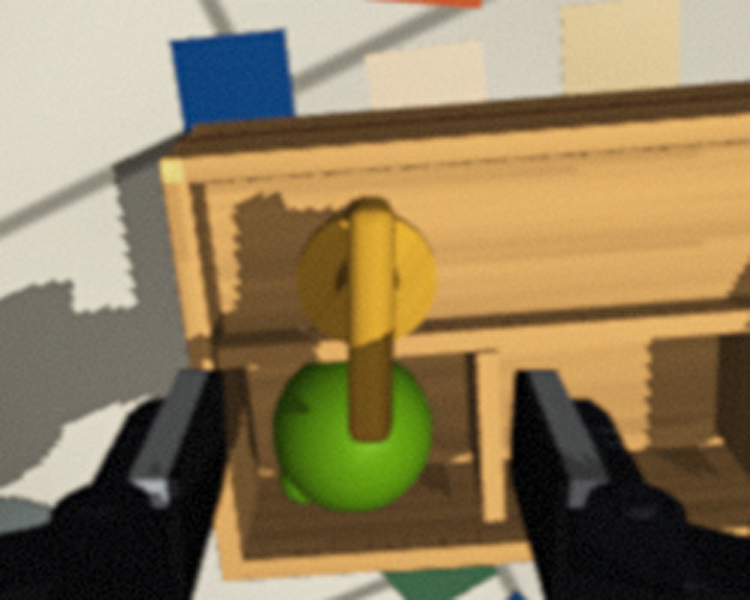

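The handle top runs from about (324,188) to (323,267) in the full picture, square to the jaws and centred to about 1 mm. I'll shift 2.5 mm along -z, descend and grip.

>>> {"name": "step_arm", "arguments": {"targets": [[[0,0,0],[1.5,0.05,-0.25],5],[[0,0,0],[1.5,0,0],5],[[0,0,0],[1,0,0],5],[[0,0,0],[0.5,0,0],5],[[0,0,0],[0.1,0,0],5],[[0,0,0],[0,0,0],4],[[0,0,0],[0,0,0],3],[[0,0,0],[0,0,0],2],[[0,0,0],[0,0,0],1],[[0,0,0],[0,0,0],0]], "force": 50}}

```text
clock: 6.1
tcp_pos: [0.4285, -0.2955, 0.0912]
orientation: [0.69, 0.156, 0.689, -0.158]
wrist_force: [-1.4, -0.7, 4.5]
finger_gap: 0.0088
```

>>> {"name": "step_arm", "arguments": {"targets": [[[0,0,0],[0,0,0],0],[[0,0,0],[0,0,0],0],[[0,0,0],[0,0,0],0],[[0,0,0],[-0.3,0,0],0],[[0,0,0],[-1,0,0],0],[[0,0,0],[-2,0,0],0],[[0,0,0],[-2,0,0],0],[[0,0,0],[-2,0,0],0],[[0,0,0],[-2,0,0],0],[[0,0,0],[-2,0,0],0]]}}

```text
clock: 7.1
tcp_pos: [0.4279, -0.2939, 0.2043]
orientation: [0.689, 0.157, 0.69, -0.156]
wrist_force: [0.1, -0.2, -0.9]
finger_gap: 0.0087
```

```bash
python3 - <<'E'
from h import *
s=get_state();im=read_camera('wrist')[:,:,::-1].copy();j=read_camera('side')[:,:,::-1]
np.savez('w3.npz',o=s['orientation'],p=s['tcp_pos'])
print(s['clock'],s['tcp_pos'],s['finger_gap'],s['wrist_force'])
C=cam('side');u=proj(C,[s['tcp_pos']])[0];print(u)
x,y=int(u[0]),int(u[1]);a=cv2.resize(im[120:320,220:420],(600,600),interpolation=cv2.INTER_CUBIC);cv2.imwrite('pics/w3c.png',a)
cv2.imwrite('pics/s3c.png',cv2.resize(j[y-70:y+80,x-75:x+75],None,fx=4,fy=4,interpolation=cv2.INTER_CUBIC))
E
```

```text
7.1 [ 0.42786102 -0.29386254  0.20434145] 0.008678300190715641 [ 0.14829501 -0.24601283 -0.9090623 ]
[287.82372529 227.66607029]
```

View pics/w3c.png

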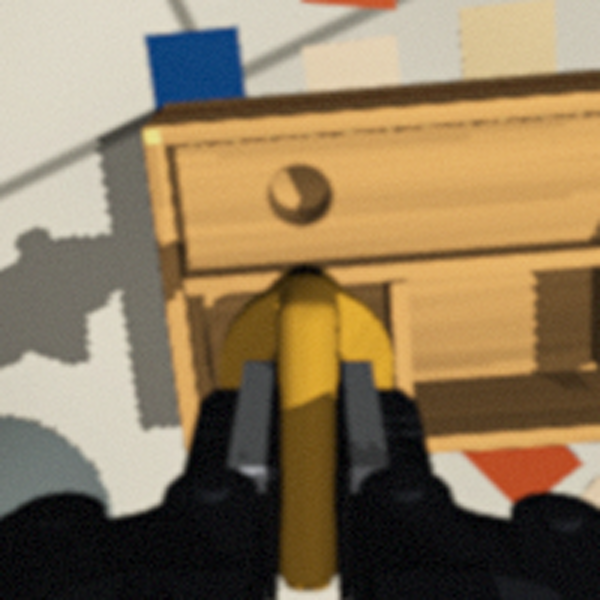

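View pics/s3c.png

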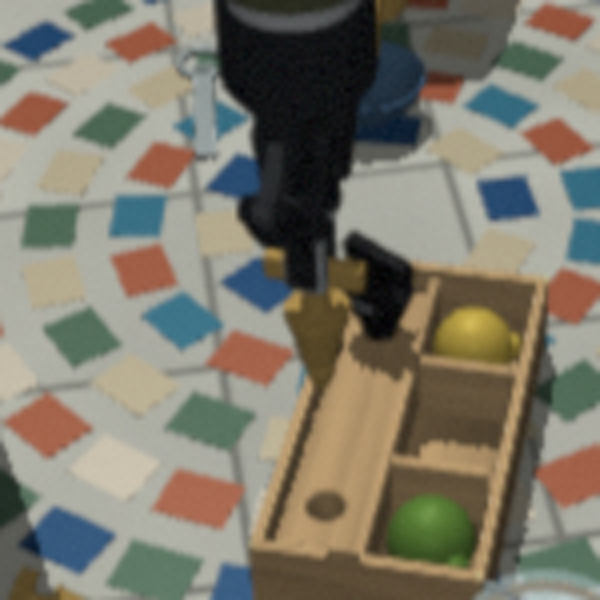

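The plug is held: gap 8.7 mm, the empty hole shows at wrist (320,185), and it hangs upright in the side view. Next I'll measure the grip offset along the handle and go over to the tap.

```bash
python3 - <<'E'
from h import *
d=np.load('w3.npz');s={'orientation':d['o'],'tcp_pos':d['p']};C=cam('wrist',s);Rm=q2R(d['o'])
z0=d['p'][2]+.015
a,b=atz(C,(322,212.5),z0),atz(C,(322,315),z0)
print((a-d['p'])@Rm,(b-d['p'])@Rm)
for zc in [-.006,-.003,0,.003]:
  P=[d['p']+Rm@np.array([-.015,0,zc+k*.027]) for k in(-1,1)]
  print(zc,proj(C,P))
P=d['p']+Rm@np.array([.0175,0.0175,0]);print('flange edge?')
for zc in [-.006,-.003,0]: print(zc,proj(C,[d['p']+Rm@np.array([.0175,0,zc-.0175]),d['p']+Rm@np.array([.0175,.0175,zc]),d['p']+Rm@np.array([.0175,-.0175,zc])]))
w=np.array([.5395,.169,.29])-d['p'];print('to tap, tool',w@Rm*100)
E
```

```text
[-0.01498028 -0.000907   -0.03097743] [-0.01501722 -0.00096606  0.02472742]
-0.006 [[323.99095475 208.32102561]
 [323.89237201 308.82130392]]
-0.003 [[323.98486779 214.52637687]
 [323.88750515 313.78282228]]
0 [[323.9788601  220.65092873]
 [323.88269503 318.68651373]]
0.003 [[323.97293012 226.69624912]
 [323.87794063 323.53338339]]
flange edge?
-0.006 [[323.69562354 205.56380476]
 [353.53708524 233.88476154]
 [293.82160819 233.91240851]]
-0.003 [[323.69230106 210.54432007]
 [353.3819936  238.57372819]
 [293.9703912  238.60041423]]
0 [[323.68901325 215.47286856]
 [353.22847254 243.21521084]
 [294.11766778 243.24095393]]
to tap, tool [-8.51890075 46.57380566 -9.93643448]
```

>>> {"name": "step_arm", "arguments": {"targets": [[[0,0,0],[-0.6,2.6,-0.3],0],[[0,0,0],[-0.6,4.6,-0.5],0],[[0,0,0],[-0.6,4.6,-0.5],0],[[0,0,0],[-0.6,4.6,-0.5],0],[[0,0,0],[-0.6,4.6,-0.5],0],[[0,0,0],[-0.6,4.6,-0.5],0],[[0,0,0],[-0.6,4.6,-0.5],0],[[0,0,0],[-0.6,4.6,-0.5],0],[[0,0,0],[-0.6,4.6,-0.5],0],[[0,0,0],[-0.2,4.6,-0.5],0]]}}

```text
clock: 8.2
tcp_pos: [0.575, 0.1251, 0.2587]
orientation: [0.689, 0.157, 0.69, -0.157]
wrist_force: [0.5, -1.2, -0.6]
finger_gap: 0.0082
```

>>> {"name": "step_arm", "arguments": {"targets": [[[0,0,0],[0,2.6,0],0],[[0,0,0],[0,0.8,0],0],[[-4,0,0],[0,0,0],0],[[-4,0,0],[0,0,0],0],[[0,0,0],[0,0,0],0],[[0,0,0],[0,0,0],0],[[0,0,0],[0,0,0],0],[[0,0,0],[0,0,0],0],[[0,0,0],[0,0,0],0],[[0,0,0],[0,0,0],0]]}}

```text
clock: 9.2
tcp_pos: [0.5897, 0.1535, 0.2593]
orientation: [0.699, 0.108, 0.699, -0.108]
wrist_force: [0.4, -1.1, -0.6]
finger_gap: 0.0087
```

```bash
python3 - <<'E'
from h import *
s=get_state();im=read_camera('wrist')[:,:,::-1].copy();cv2.imwrite('pics/w4.png',im)
np.savez('w4.npz',o=s['orientation'],p=s['tcp_pos'])
Rm=q2R(s['orientation']);print(s['clock'],s['tcp_pos'],s['finger_gap'],s['wrist_force'],np.degrees(np.arctan2(Rm[1,1],Rm[0,1])))
C=cam('wrist',s);print(proj(C,[[.5395,.169,.118],s['tcp_pos']]))
E
```

```text
9.2 [0.58970847 0.15354875 0.25932715] 0.008700015940073342 [ 0.36231474 -1.10205164 -0.59851849] 72.36324188266072
[[322.5088754  134.61268023]
 [323.50579942 257.67887695]]
```

View pics/w4.png

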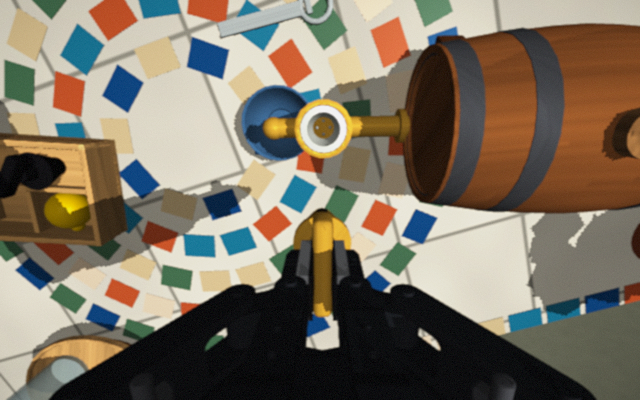

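The wrist view shows the tap mouth at about (323,128) with the spout to the left (272,128) and the shank to the right (400,125). I'll zoom in to measure the centre and the spout direction.

```bash
python3 - <<'E'
from h import *
im=cv2.imread('pics/w4.png')
cv2.imwrite('pics/w4c.png',cv2.resize(im[85:175,255:415],None,fx=5,fy=5,interpolation=cv2.INTER_CUBIC))
hsv=cv2.cvtColor(im,cv2.COLOR_BGR2HSV)
roi=np.zeros(im.shape[:2],np.uint8);roi[96:162,290:356]=255
w=((hsv[...,1]<60)&(hsv[...,2]>120)).astype(np.uint8)*255&roi
n,l,st,c=cv2.connectedComponentsWithStats(w);k=l[128-18,323] ;print(st[:6],k)
br=((hsv[...,0]>12)&(hsv[...,0]<32)&(hsv[...,1]>120)&(hsv[...,2]>90)).astype(np.uint8)*255
cv2.imwrite('pics/m4.png',np.hstack([cv2.resize(x[85:175,270:380],None,fx=3.5,fy=3.5) for x in (w,br)]))
E
```

```text
[[     0      0    640    400 254563]
 [   320     96     36      8    145]
 [   317     99      2      1      2]
 [   312    101      1      1      1]
 [   314    100      1      1      1]
 [   307    103      1      1      1]] 7
```

View pics/w4c.png

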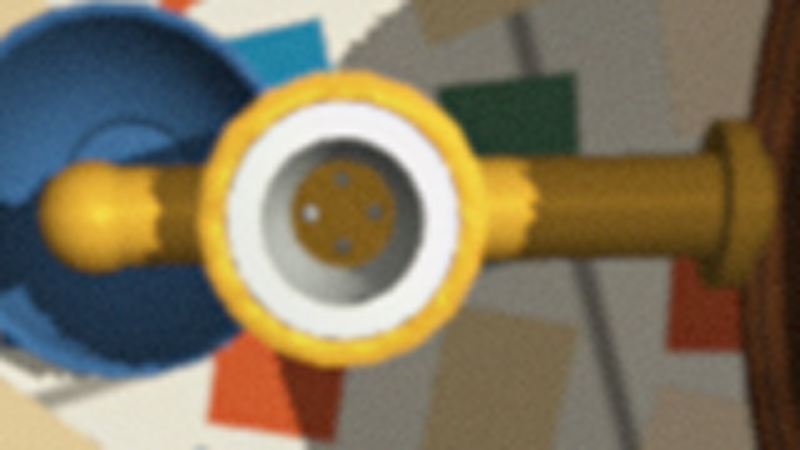

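View pics/m4.png

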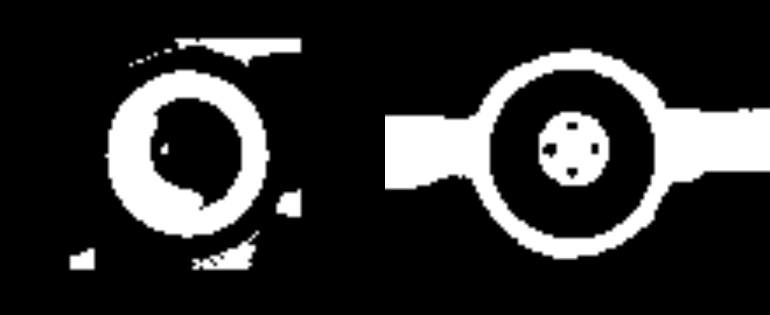

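```bash
python3 - <<'E'
from h import *
d=np.load('w4.npz');s={'orientation':d['o'],'tcp_pos':d['p']};C=cam('wrist',s);Rm=q2R(d['o'])
k=lambda x,y:(255+x/5,85+y/5)
m=atz(C,k(343.7,219),.118);print('mouth',m,'rel tool cm',(m-d['p'])@Rm*100)
for r in ((200,219),(488,219),(344,72),(344,366)): print(np.linalg.norm(atz(C,k(*r),.118)-m))
for z in (.085,.09,.095):
  a,b=atz(C,k(97,213),z),atz(C,k(700,205),z);print(z,a,b,np.degrees(np.arctan2(*(b-a)[[1,0]])),'line from mouth',np.degrees(np.arctan2(*(b-m)[[1,0]])),np.degrees(np.arctan2(*(m-a)[[1,0]])))
b=atz(C,k(343.5,212),.118-.031);print('catch',b)
E
```

```text
mouth [0.53478149 0.17170871 0.118     ] rel tool cm [14.1319406   0.06707393 -5.78661981]
0.026820136564847913
0.026928733550648447
0.02600210344576083
0.027535943565429422
0.085 [0.52017943 0.12262182 0.085     ] [0.556707   0.24254268 0.085     ] 73.05940791667943 line from mouth 72.80093701526567 73.43364327456241
0.09 [0.520118   0.12346979 0.09      ] [0.55606914 0.24149823 0.09      ] 73.05940791667946 line from mouth 73.03690666274065 73.091971068826
0.095 [0.52005657 0.12431777 0.095     ] [0.55543128 0.24045377 0.095     ] 73.05940791667945 line from mouth 73.28066823143278 72.73937310427911
catch [0.53544401 0.17158822 0.087     ]
```

>>> {"name": "step_arm", "arguments": {"targets": [[[0,0,0],[0,0,-1.5],0],[[0,0,0],[0,0,-2],0],[[0,0,0],[0,0.05,-1.5],0],[[0,0,0],[0,0,-0.5],0],[[-0.7,0,0],[1.5,0,0],0],[[0,0,0],[1.5,0,0],0],[[0,0,0],[1.5,0,0],0],[[0,0,0],[1,0,0],0],[[0,0,0],[0,0,0],0],[[0,0,0],[0,0,0],0]]}}

```text
clock: 10.25
tcp_pos: [0.5377, 0.1707, 0.2045]
orientation: [0.699, 0.104, 0.699, -0.104]
wrist_force: [-0.2, -0.0, -1.5]
finger_gap: 0.0086
```

```bash
python3 - <<'E'
from h import *
s=get_state();
np.savez('w5.npz',o=s['orientation'],p=s['tcp_pos'])
Rm=q2R(s['orientation']);print(s['clock'],s['tcp_pos'],s['finger_gap'],s['wrist_force'],np.degrees(np.arctan2(Rm[1,1],Rm[0,1])))
L=[]
for n in ('scene','side'):
  im=read_camera(n)[:,:,::-1].copy();cv2.imwrite(f'pics/{n}5.png',im)
  c=proj(cam(n),[[.5372,.1702,.135]])[0].astype(int);print(n,c)
  L.append(cv2.resize(im[c[1]-35:c[1]+40,c[0]-35:c[0]+35],(400,429),interpolation=cv2.INTER_CUBIC))
cv2.imwrite('pics/c5.png',np.hstack(L))
im=read_camera('wrist')[:,:,::-1];cv2.imwrite('pics/w5.png',im)
E
```

```text
10.25 [0.53772777 0.1707258  0.20450507] 0.00856799758319264 [-0.22114202 -0.00310019 -1.52920466] 73.07975389108188
scene [372 130]
side [304 136]
```

View pics/c5.png

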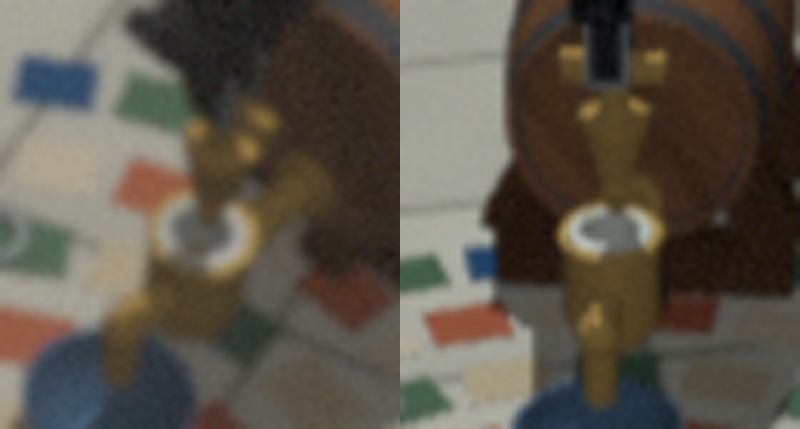

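View pics/w5.png

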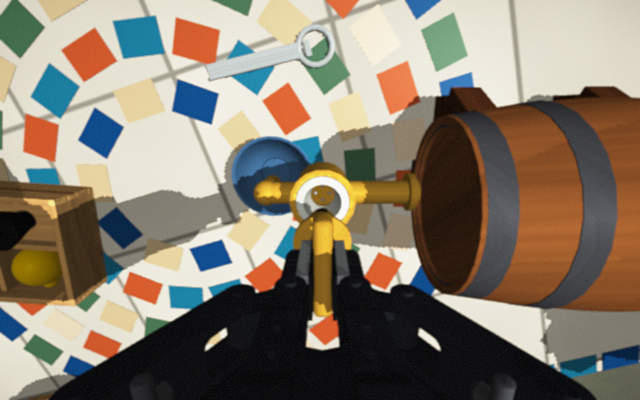

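```bash
python3 - <<'E'
from h import *
d=np.load('w5.npz');p=d['p'];Rm=q2R(d['o'])
for n,x0 in (('scene',0),('side',400)):
  C=cam(n);c=proj(C,[[.5372,.1702,.135]])[0].astype(int)
  f=lambda P:np.round((proj(C,P)-(c-[35,35]))*[5.714,5.72]+[x0,0],1)
  print(n)
  for zc in(-.003,0,.003):
    a=p+Rm@np.array([0,0,zc]);b=p[2]-1e-3
    print(zc,'handle top',f([[a[0],a[1],b+16e-3]])[0],'flange top',f([[a[0],a[1],b-18e-3]])[0],'foot',f([[a[0],a[1],b-74e-3]])[0])
  for t in ([.5395,.169],[.5348,.1717],[.537,.1705]): print(t,'mouth',f([[*t,.118]])[0])
a=[cv2.resize(cv2.imread(f'pics/{n}5.png')[y-35:y+40,x-35:x+35],(400,429),interpolation=cv2.INTER_CUBIC) for n,x,y in(('scene',372,130),('side',304,136))]
cv2.imwrite('pics/c5b.png',cv2.resize(cv2.convertScaleAbs(np.hstack(a)[60:280],alpha=1.5,beta=10),(800,440)))
E
```

```text
scene
-0.003 handle top [219.8  78. ] flange top [211.9 129.3] foot [199.8 208.6]
0 handle top [224.6  81.7] flange top [216.7 132.9] foot [204.3 212.2]
0.003 handle top [229.5  85.4] flange top [221.4 136.6] foot [208.9 215.7]
[0.5395, 0.169] mouth [203.6 231.6]
[0.5348, 0.1717] mouth [197.4 224. ]
[0.537, 0.1705] mouth [200.4 227.4]
side
-0.003 handle top [595.5  50.4] flange top [597.1 112.2] foot [599.7 209.9]
0 handle top [601.6  50.7] flange top [603.1 112.5] foot [605.6 210.3]
0.003 handle top [607.7  51. ] flange top [609.2 112.8] foot [611.5 210.6]
[0.5395, 0.169] mouth [610.1 231.2]
[0.5348, 0.1717] mouth [600.1 229.4]
[0.537, 0.1705] mouth [604.7 230.1]
```

View pics/c5b.png

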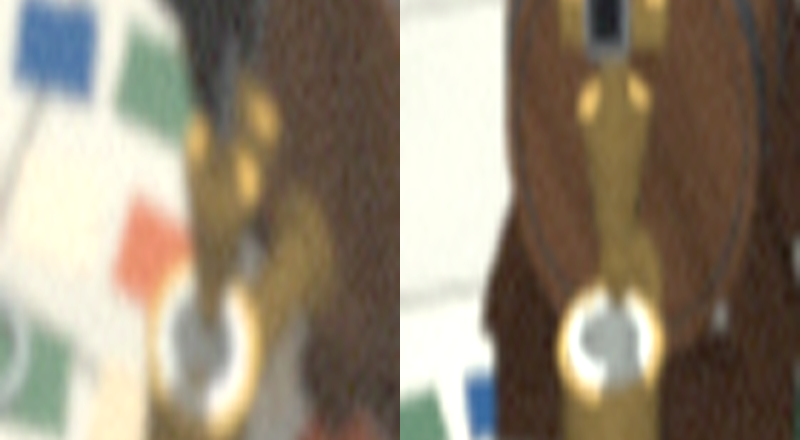

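```bash
python3 - <<'E'
from h import *
im=cv2.imread('pics/w5.png');cv2.imwrite('pics/w5c.png',cv2.resize(im[150:250,255:395],None,fx=5.5,fy=5.5,interpolation=cv2.INTER_CUBIC))
E
```

```text
(no output)
```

View pics/w5c.png

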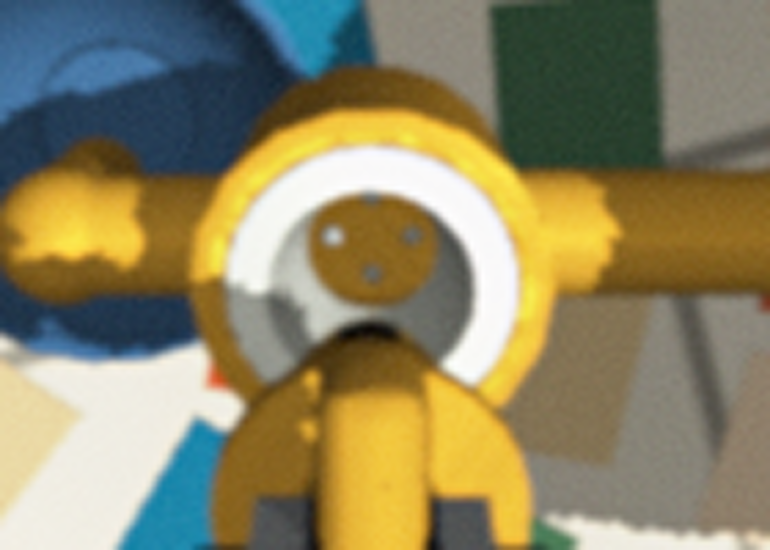

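```bash
python3 - <<'E'
from h import *
def ld(f):
    d=np.load(f);return cam('wrist',{'orientation':d['o'],'tcp_pos':d['p']}),d['p'],q2R(d['o'])
C4,p4,R4=ld('w4.npz');C5,p5,R5=ld('w5.npz')
k4=lambda x,y:(255+x/5,85+y/5);k5=lambda x,y:(255+x/5.5,150+y/5.5)
m4=atz(C4,k4(343.7,219),.118)
for nm,t4,t5 in (('white',(343.7,100),(374,147)),('brass',(343.7,72),(373,108))):
    r=np.linalg.norm(atz(C4,k4(*t4),.118)-m4)
    c5=atz(C5,k5(*t5),.118)+R5[:,2]*r
    print(nm,r,c5,'w4',m4,'diff along tool z mm',(c5-m4)@R5[:,2]*1e3)
# flange
for x,y in ((212,470),(532,470),(372,335)): print((atz(C5,k5(x,y),p5[2]-.019)-p5)@R5)
E
```

```text
white 0.021161720969314454 [0.53438424 0.17163096 0.11800371] w4 [0.53477803 0.17172534 0.118     ] diff along tool z mm -0.34927749894682775
brass 0.02600228719517378 [0.53353358 0.17174111 0.11800455] w4 [0.53477803 0.17172534 0.118     ] diff along tool z mm -1.1951691502107753
[ 0.019      -0.01767827 -0.00445225]
[ 0.01899848  0.0167988  -0.00443487]
[ 0.01899654 -0.00043192 -0.01985748]
```

>>> {"name": "step_arm", "arguments": {"targets": [[[0,0,0],[0,0,-0.1],0],[[0,0,0],[0.8,0,0],0],[[0,0,0],[0.8,0,0],0],[[0,0,0],[0.8,0,0],0],[[0,0,0],[0.6,0,0],0],[[0,0,0],[0.3,0,0],0],[[0,0,0],[0.2,0,0],0],[[0,0,0],[0,0,0],0],[[0,0,0],[0,0,0],0],[[0,0,0],[0,0,0],0]]}}

```text
clock: 11.4
tcp_pos: [0.5367, 0.1711, 0.1696]
orientation: [0.7, 0.104, 0.699, -0.104]
wrist_force: [-0.2, -0.6, -0.6]
finger_gap: 0.0088
```

```bash
python3 - <<'E'
from h import *
s=get_state();np.savez('w6.npz',o=s['orientation'],p=s['tcp_pos'])
print(s['clock'],s['tcp_pos'],s['wrist_force'],s['ft_torque'])
im=read_camera('side')[:,:,::-1].copy();a=cv2.resize(im[100:175,270:340],(560,600),interpolation=cv2.INTER_CUBIC);cv2.imwrite('pics/s6.png',cv2.convertScaleAbs(a,alpha=1.4))
im=read_camera('wrist')[:,:,::-1];cv2.imwrite('pics/w6.png',cv2.resize(im[160:260,255:395],None,fx=5.5,fy=5.5,interpolation=cv2.INTER_CUBIC))
E
```

```text
11.4 [0.53671952 0.17111137 0.16959751] [-0.23838969 -0.58291653 -0.62081756] [0.01256836 0.01326547 0.02479974]
```

View pics/s6.png

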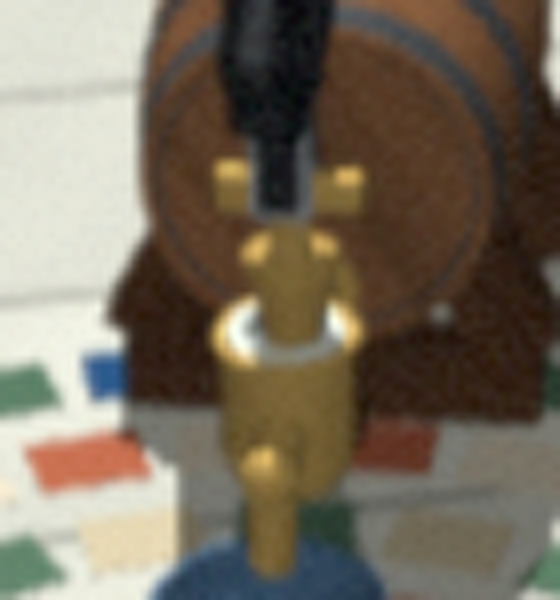

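View pics/w6.png

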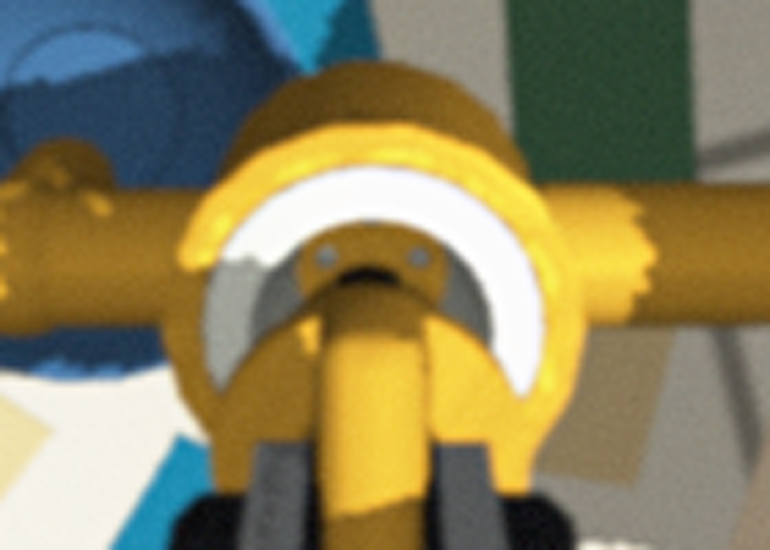

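```bash
python3 - <<'E'
from h import *
d=np.load('w6.npz');s={'orientation':d['o'],'tcp_pos':d['p']};C=cam('wrist',s);p=d['p'];Rm=q2R(d['o'])
k=lambda x,y:(255+x/5.5,160+y/5.5)
for nm,t,r in(('white',(374,166),.02116),('brass',(374,124),.026),('brass25',(374,124),.0255)):
  c=atz(C,k(*t),.118)+Rm[:,2]*r; print(nm,c,(c-p)@Rm*1e3)
for x,y in ((250,356),(500,388),(210,450),(530,450)): print((atz(C,k(x,y),p[2]-.019)-p)@Rm*1e3)
# inner hole of sleeve widest + sides of white at row
for q in ((203,325),(545,325),(165,325),(585,325)): print((atz(C,k(*q),.118)-p)@Rm*1e3)
E
```

```text
white [0.5346929  0.17156691 0.11801315] [51.5830333  -0.16443479 -2.10355393]
brass [0.53422142 0.1717106  0.11801616] [51.57971949 -0.16409287 -2.59644895]
brass25 [0.53374303 0.17185603 0.11801585] [51.57971949 -0.16409287 -3.09644895]
[ 18.9901715  -13.42811915 -11.29096884]
[18.99807576 13.27973478 -7.58530154]
[ 18.9960244  -18.01635997  -0.32352664]
[19.00331887 16.70068508 -0.30241041]
[ 51.59149749 -21.92136146  -2.29914628]
[51.60064028 21.58782172 -2.27109616]
[ 51.59048152 -26.75620409  -2.30226328]
[51.6017095  26.67609775 -2.26781578]
```

>>> {"name": "step_arm", "arguments": {"targets": [[[0,0,0],[0,0,-0.05],0],[[0,0,0],[0.1,0,0],0],[[0,0,0],[0.1,0,0],0],[[0,0,0],[0.1,0,0],0],[[0,0,0],[0.1,0,0],0],[[0,0,0],[0.1,0,0],0],[[0,0,0],[0.1,0,0],0],[[0,0,0],[0,0,0],0],[[0,0,0],[0,0,0],0],[[0,0,0],[0,0,0],0]]}}

```text
clock: 12.5
tcp_pos: [0.5358, 0.1712, 0.1632]
orientation: [0.699, 0.104, 0.7, -0.104]
wrist_force: [-0.4, -0.2, -0.7]
finger_gap: 0.0086
```

>>> {"name": "step_arm", "arguments": {"targets": [[[0,0,0],[0.1,0,0],0],[[0,0,0],[0.1,0,0],0],[[0,0,0],[0.1,0,0],0],[[0,0,0],[0.1,0,0],0],[[0,0,0],[0,0,0],0],[[0,0,0],[0,0,0],0],[[0,0,0],[0,0,0],0],[[0,0,0],[0,0,0],0],[[0,0,0],[0,0,0],0],[[0,0,0],[0,0,0],0]]}}

```text
clock: 13.5
tcp_pos: [0.5359, 0.1713, 0.1592]
orientation: [0.699, 0.104, 0.7, -0.104]
wrist_force: [-2.2, 1.3, -0.6]
finger_gap: 0.0087
```

>>> {"name": "step_arm", "arguments": {"targets": [[[0,0,0],[0,0.02,-0.1],0],[[0,0,0],[0,0,0],0],[[0,0,0],[0.1,0,0],0],[[0,0,0],[0.1,0,0],0],[[0,0,0],[0,0,0],0],[[0,0,0],[0,0,0],0],[[0,0,0],[0,0,0],0],[[0,0,0],[0,0,0],0],[[0,0,0],[0,0,0],0],[[0,0,0],[0,0,0],0]]}}

```text
clock: 14.5
tcp_pos: [0.5351, 0.1718, 0.1572]
orientation: [0.699, 0.104, 0.699, -0.104]
wrist_force: [-1.7, 2.3, 1.3]
finger_gap: 0.0087
```

```bash
cat >> h.py <<'E'
def rep():
    s=get_state();Rm=q2R(s['orientation']);print(round(s['clock'],2),'tcp',np.round(s['tcp_pos']*1e3,1),'F tool',np.round(s['wrist_force']@Rm,1),'T tool',np.round(s['ft_torque']@Rm,2),'yaw',round(np.degrees(np.arctan2(Rm[1,1],Rm[0,1])),2),'tilt',np.round(Rm[:2,0],4),'gap',round(s['finger_gap']*1e3,2))
E
python3 -c "
from h import *
rep()"
```

```text
14.5 tcp [535.1 171.8 157.2] F tool [-1.3  1.7 -2.3] T tool [-0.03  0.71  0.6 ] yaw 73.09 tilt [-0.0001  0.0001] gap 8.66
```

>>> {"name": "step_arm", "arguments": {"targets": [[[0,0,0],[0,0.05,-0.05],0],[[0,0,0],[0,0.03,-0.05],0],[[0,0,0],[0,0,0],0],[[0,0,0],[0,0,0],0],[[0,0,0],[0,0,0],0],[[0,0,0],[0,0,0],0],[[0,0,0],[0,0,0],0],[[0,0,0],[0,0,0],0],[[0,0,0],[0,0,0],0],[[0,0,0],[0,0,0],0]]}}

```text
clock: 15.5
tcp_pos: [0.5345, 0.1727, 0.1573]
orientation: [0.7, 0.104, 0.699, -0.104]
wrist_force: [0.4, -0.9, 1.2]
finger_gap: 0.0086
```

```bash
python3 -c "
from h import *
rep()"
```

```text
15.5 tcp [534.5 172.7 157.3] F tool [-1.2 -0.8  0.6] T tool [-0.    0.1  -0.03] yaw 73.09 tilt [ 0.0003 -0.0003] gap 8.6
```

Lateral force is gone and the foot is on the catch. Now I'll press on in small steps.

>>> {"name": "step_arm", "arguments": {"targets": [[[0,0,0],[0.1,0,0],0],[[0,0,0],[0.1,0,0],0],[[0,0,0],[0.1,0,0],0],[[0,0,0],[0.1,0,0],0],[[0,0,0],[0,0,0],0],[[0,0,0],[0,0,0],0],[[0,0,0],[0,0,0],0],[[0,0,0],[0,0,0],0],[[0,0,0],[0,0,0],0],[[0,0,0],[0,0,0],0]]}}

```text
clock: 16.5
tcp_pos: [0.5344, 0.1727, 0.1532]
orientation: [0.699, 0.104, 0.699, -0.104]
wrist_force: [-0.4, -0.6, 3.1]
finger_gap: 0.0084
```

```bash
python3 -c "
from h import *
rep()"
```

```text
16.5 tcp [534.4 172.7 153.2] F tool [-3.1 -0.7 -0.2] T tool [ 0.03  0.15 -0.11] yaw 73.09 tilt [-0.0001 -0.0003] gap 8.4
```

>>> {"name": "step_arm", "arguments": {"targets": [[[0,0,0],[0.1,0,0],0],[[0,0,0],[0.1,0,0],0],[[0,0,0],[0.1,0,0],0],[[0,0,0],[0.1,0,0],0],[[0,0,0],[0,0,0],0],[[0,0,0],[0,0,0],0],[[0,0,0],[0,0,0],0],[[0,0,0],[0,0,0],0],[[0,0,0],[0,0,0],0],[[0,0,0],[0,0,0],0]]}}

```text
clock: 17.5
tcp_pos: [0.5339, 0.1724, 0.1481]
orientation: [0.699, 0.104, 0.7, -0.104]
wrist_force: [4.0, -1.5, -14.7]
finger_gap: 0.009
```

```bash
python3 -c "
from h import *
rep()"
```

```text
17.5 tcp [533.9 172.4 148.1] F tool [14.7 -0.3  4.3] T tool [ 0.02 -0.95  0.07] yaw 73.08 tilt [-0.0017 -0.0008] gap 8.97
```

The catch has snapped and is now pulling the tool down. I'll follow it down to the hard stop.

>>> {"name": "step_arm", "arguments": {"targets": [[[0,0,0],[0.05,0,0.03],0],[[0,0,0],[0.05,0,0.02],0],[[0,0,0],[0.05,0,0],0],[[0,0,0],[0,0,0],0],[[0,0,0],[0,0,0],0],[[0,0,0],[0,0,0],0],[[0,0,0],[0,0,0],0],[[0,0,0],[0,0,0],0],[[0,0,0],[0,0,0],0],[[0,0,0],[0,0,0],0]]}}

```text
clock: 18.5
tcp_pos: [0.5346, 0.1725, 0.1478]
orientation: [0.699, 0.104, 0.7, -0.104]
wrist_force: [-1.5, -2.0, -7.5]
finger_gap: 0.0084
```

```bash
python3 -c "
from h import *
rep()"
```

```text
18.5 tcp [534.6 172.5 147.8] F tool [ 7.5 -2.3 -0.9] T tool [ 0.    0.43 -0.56] yaw 73.09 tilt [-0.0005 -0.0001] gap 8.44
```

>>> {"name": "step_arm", "arguments": {"targets": [[[0,0,0],[0.05,-0.02,0],0],[[0,0,0],[0.05,0,0],0],[[0,0,0],[0.05,0,0],0],[[0,0,0],[0,0,0],0],[[0,0,0],[0,0,0],0],[[0,0,0],[0,0,0],0],[[0,0,0],[0,0,0],0],[[0,0,0],[0,0,0],0],[[0,0,0],[0,0,0],0],[[0,0,0],[0,0,0],0]]}}

```text
clock: 19.5
tcp_pos: [0.5348, 0.1724, 0.1472]
orientation: [0.7, 0.104, 0.699, -0.104]
wrist_force: [-4.4, -2.5, 1.3]
finger_gap: 0.0085
```

```bash
python3 -c "
from h import *
rep()"
```

```text
19.5 tcp [534.8 172.4 147.2] F tool [-1.3 -3.7 -3.4] T tool [ 0.03  0.88 -0.82] yaw 73.09 tilt [ 0.0007 -0.    ] gap 8.47
```

>>> {"name": "step_arm", "arguments": {"targets": [[[0,0,0],[0,-0.05,-0.05],0],[[0,0,0],[0.05,0,0],0],[[0,0,0],[0.05,0,0],0],[[0,0,0],[0.03,0,0],0],[[0,0,0],[0,0,0],0],[[0,0,0],[0,0,0],0],[[0,0,0],[0,0,0],0],[[0,0,0],[0,0,0],0],[[0,0,0],[0,0,0],0],[[0,0,0],[0,0,0],0]]}}

```text
clock: 20.5
tcp_pos: [0.5347, 0.1723, 0.1467]
orientation: [0.7, 0.104, 0.699, -0.104]
wrist_force: [-5.2, -2.2, 7.7]
finger_gap: 0.0089
```

```bash
python3 -c "
from h import *
rep()"
```

```text
20.5 tcp [534.7 172.3 146.7] F tool [-7.7 -3.6 -4.3] T tool [ 0.04  1.23 -0.76] yaw 73.1 tilt [0.0022 0.0005] gap 8.9
```

>>> {"name": "step_arm", "arguments": {"targets": [[[0,0,0],[0,-0.05,-0.08],0],[[0,0,0],[0,0,0],0],[[0,0,0],[0.05,0,0],0],[[0,0,0],[0.03,0,0],0],[[0,0,0],[0,0,0],0],[[0,0,0],[0,0,0],0],[[0,0,0],[0,0,0],0],[[0,0,0],[0,0,0],0],[[0,0,0],[0,0,0],0],[[0,0,0],[0,0,0],0]]}}

```text
clock: 21.5
tcp_pos: [0.5346, 0.1722, 0.1466]
orientation: [0.701, 0.104, 0.698, -0.103]
wrist_force: [-4.5, -2.2, 10.7]
finger_gap: 0.0086
```

```bash
python3 - <<'E'
from h import *
rep()
im=read_camera('side')[:,:,::-1].copy();a=cv2.resize(im[100:175,270:340],(560,600),interpolation=cv2.INTER_CUBIC);cv2.imwrite('pics/s7.png',cv2.convertScaleAbs(a,alpha=1.4))
im=read_camera('wrist')[:,:,::-1];cv2.imwrite('pics/w7.png',cv2.resize(im[160:330,235:415],None,fx=3.5,fy=3.5,interpolation=cv2.INTER_CUBIC))
E
```

```text
21.5 tcp [534.6 172.2 146.6] F tool [-10.7  -3.4  -3.7] T tool [ 0.03  1.16 -0.69] yaw 73.09 tilt [0.0041 0.0009] gap 8.64
```

View pics/s7.png

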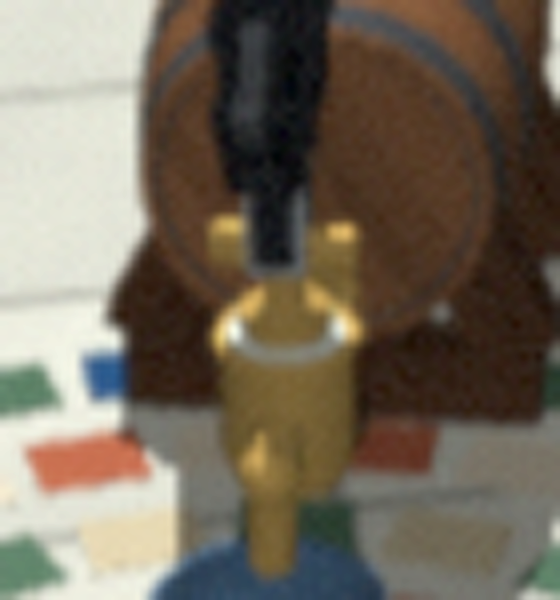

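View pics/w7.png

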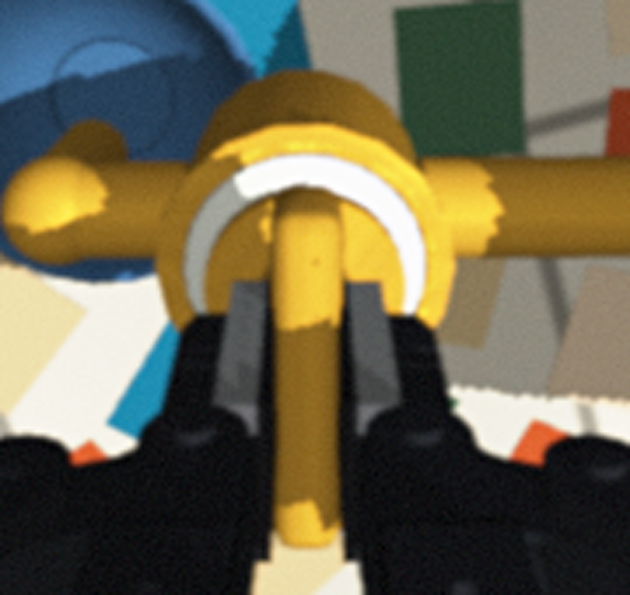

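Hard stop found: 0.8 mm more command moved the tool only 0.1 mm. The tool stands at z = 146.6 mm, so plug_mid is at about 116.6 mm, within the home range, and the flange sits just over the mouth. I'll press slightly more, then relax before turning.

>>> {"name": "step_arm", "arguments": {"targets": [[[0,0,0],[0.03,0,0],0],[[0,0,0],[0,0,0],0],[[0,0,0],[0,0,0],0],[[0,0,0],[-0.05,0,0],0],[[0,0,0],[-0.05,0,0],0],[[0,0,0],[-0.05,0,0],0],[[0,0,0],[-0.08,0,0],0],[[0,0,0],[0,0,0],0],[[0,0,0],[0,0,0],0],[[0,0,0],[0,0,0],0]]}}

```text
clock: 22.6
tcp_pos: [0.5344, 0.1721, 0.1466]
orientation: [0.7, 0.104, 0.699, -0.104]
wrist_force: [1.3, 1.2, 3.8]
finger_gap: 0.0083
```

```bash
python3 - <<'E'
from h import *
rep()
E
```

```text
22.6 tcp [534.4 172.1 146.6] F tool [-3.8  1.5  0.9] T tool [ 0.02 -0.14  0.29] yaw 73.09 tilt [0.0022 0.0006] gap 8.3
```

>>> {"name": "step_arm", "arguments": {"targets": [[[0,0,0],[-0.05,0,0],0],[[0,0,0],[0,0,0],0],[[-8,0,0],[0,0,0],0],[[-8,0,0],[0,0,0],0],[[0,0,0],[0,0,0],0],[[0,0,0],[0,0,0],0],[[0,0,0],[0,0,0],0],[[0,0,0],[0,0,0],0],[[0,0,0],[0,0,0],0],[[0,0,0],[0,0,0],0]]}}

```text
clock: 23.6
tcp_pos: [0.5339, 0.1717, 0.1468]
orientation: [0.708, 0.006, 0.707, -0.006]
wrist_force: [4.9, -0.4, 0.2]
finger_gap: 0.0083
```

```bash
python3 - <<'E'
from h import *
rep()
E
```

```text
23.6 tcp [533.9 171.7 146.8] F tool [-0.2 -0.3  4.9] T tool [-0.06 -1.16 -0.14] yaw 89.04 tilt [ 0.0012 -0.0003] gap 8.25
```

>>> {"name": "step_arm", "arguments": {"targets": [[[0,0,0],[0,0,0.1],0],[[0,0,0],[0,-0.02,0],0],[[-8,0,0],[0,0,0],0],[[-8,0,0],[0,0,0],0],[[-8,0,0],[0,0,0],0],[[0,0,0],[0,0,0],0],[[0,0,0],[0,0,0],0],[[0,0,0],[0,0,0],0],[[0,0,0],[0,0,0],0],[[0,0,0],[0,0,0],0]]}}

```text
clock: 24.6
tcp_pos: [0.5341, 0.1711, 0.1467]
orientation: [0.693, -0.141, 0.693, 0.141]
wrist_force: [1.8, -4.8, 4.9]
finger_gap: 0.0087
```

```bash
python3 - <<'E'
from h import *
rep();print(get_state()['wrist_force'])
E
```

```text
24.6 tcp [534.1 171.1 146.7] F tool [-4.9 -5.1 -0.2] T tool [-0.04 -0.03 -1.18] yaw 112.99 tilt [-0.0002 -0.0012] gap 8.74
[ 1.78532656 -4.82586677  4.89992966]
```

>>> {"name": "step_arm", "arguments": {"targets": [[[0,0,0],[-0.07,-0.06,0],0],[[0,0,0],[0,-0.06,0],0],[[-8,0,0],[0,-0.03,0],0],[[-8,0,0],[0,-0.03,0],0],[[-8,0,0],[0,-0.03,0],0],[[0,0,0],[0,0,0],0],[[0,0,0],[0,0,0],0],[[0,0,0],[0,0,0],0],[[0,0,0],[0,0,0],0],[[0,0,0],[0,0,0],0]]}}

```text
clock: 25.6
tcp_pos: [0.5345, 0.17, 0.1469]
orientation: [0.648, -0.282, 0.649, 0.283]
wrist_force: [0.5, 0.7, -1.2]
finger_gap: 0.0082
```

```bash
python3 - <<'E'
from h import *
rep();print(get_state()['wrist_force'])
E
```

```text
25.6 tcp [534.5 170.  146.9] F tool [1.2 0.1 0.9] T tool [ 0.02 -0.11  0.14] yaw 137.05 tilt [-0.0014  0.0004] gap 8.18
[ 0.49258265  0.73870263 -1.1777034 ]
```

>>> {"name": "step_arm", "arguments": {"targets": [[[-8.5,0,0],[0,-0.03,0],0],[[-8.5,0,0],[0,-0.03,0],0],[[-8.5,0,0],[0,-0.03,0],0],[[-0.5,0,0],[0,0,0],0],[[0,0,0],[0,0,0],0],[[0,0,0],[0,0,0],0],[[0,0,0],[0,0,0],0],[[0,0,0],[0,0,0],0],[[0,0,0],[0,0,0],0],[[0,0,0],[0,0,0],0]]}}

```text
clock: 26.6
tcp_pos: [0.5355, 0.1693, 0.1471]
orientation: [0.568, -0.421, 0.568, 0.421]
wrist_force: [-2.1, 1.6, -2.2]
finger_gap: 0.0087
```

```bash
python3 - <<'E'
from h import *
rep();print(get_state()['wrist_force'])
im=read_camera('side')[:,:,::-1].copy();a=cv2.resize(im[100:175,270:340],(560,600),interpolation=cv2.INTER_CUBIC);cv2.imwrite('pics/s8.png',cv2.convertScaleAbs(a,alpha=1.4))
im=read_camera('wrist')[:,:,::-1];cv2.imwrite('pics/w8.png',cv2.resize(im[130:330,205:445],None,fx=3,fy=3,interpolation=cv2.INTER_CUBIC))
E
```

```text
26.6 tcp [535.5 169.3 147.1] F tool [2.2 2.5 1. ] T tool [ 0.04 -0.1   0.66] yaw 163.07 tilt [-0.0009  0.    ] gap 8.69
[-2.0945065   1.64247549 -2.18854491]
```

View pics/w8.png

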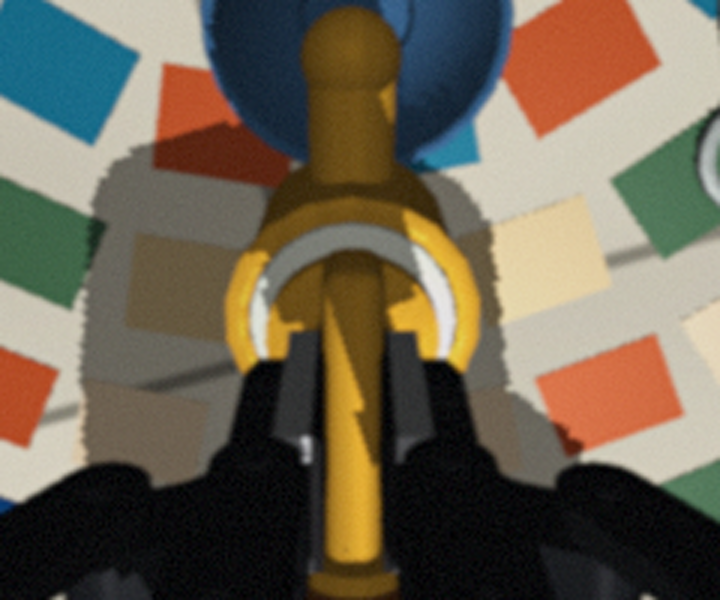

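The handle (353, 260–560 in the crop) lies in line with the spout (353,50), so the tap is open. Now I'll swing back.

>>> {"name": "step_arm", "arguments": {"targets": [[[0,0,0],[0.03,0.04,0],0],[[8,0,0],[0,0.03,0],0],[[8,0,0],[0,0.03,0],0],[[8,0,0],[0,0.03,0],0],[[8,0,0],[0,0.03,0],0],[[8,0,0],[0,0.03,0],0],[[0,0,0],[0,0,0],0],[[0,0,0],[0,0,0],0],[[0,0,0],[0,0,0],0],[[0,0,0],[0,0,0],0]]}}

```text
clock: 27.7
tcp_pos: [0.5345, 0.1702, 0.1472]
orientation: [0.678, -0.202, 0.678, 0.202]
wrist_force: [-1.3, 2.9, -0.8]
finger_gap: 0.009
```

```bash
python3 - <<'E'
from h import *
rep();print(get_state()['wrist_force'])
E
```

```text
27.7 tcp [534.5 170.2 147.2] F tool [0.8 3.2 0.5] T tool [-0.04  0.2   0.68] yaw 123.17 tilt [0.0004 0.0002] gap 8.97
[-1.33257054  2.89336131 -0.81124451]
```

>>> {"name": "step_arm", "arguments": {"targets": [[[0,0,0],[0,0.06,0],0],[[8.4,0,0],[0,0.03,0],0],[[8.4,0,0],[0,0.03,0],0],[[8.4,0,0],[0,0.03,0],0],[[8.3,0,0],[0,0.03,0],0],[[8.3,0,0],[0,0.03,0],0],[[8.3,0,0],[0,0.03,0],0],[[0,0,0],[0,0,0],0],[[0,0,0],[0,0,0],0],[[0,0,0],[0,0,0],0]]}}

```text
clock: 28.7
tcp_pos: [0.5342, 0.1722, 0.1472]
orientation: [0.7, 0.104, 0.699, -0.104]
wrist_force: [1.8, 0.6, -2.2]
finger_gap: 0.0087
```

```bash
python3 - <<'E'
from h import *
rep();print(get_state()['wrist_force'])
im=read_camera('wrist')[:,:,::-1];cv2.imwrite('pics/w9.png',cv2.resize(im[130:330,205:445],None,fx=3,fy=3,interpolation=cv2.INTER_CUBIC))
E
```

```text
28.7 tcp [534.2 172.2 147.2] F tool [2.2 1.1 1.6] T tool [ 0.01 -0.16  0.19] yaw 73.12 tilt [ 0.0011 -0.0004] gap 8.65
[ 1.83072841  0.61587952 -2.18604769]
```

View pics/w9.png

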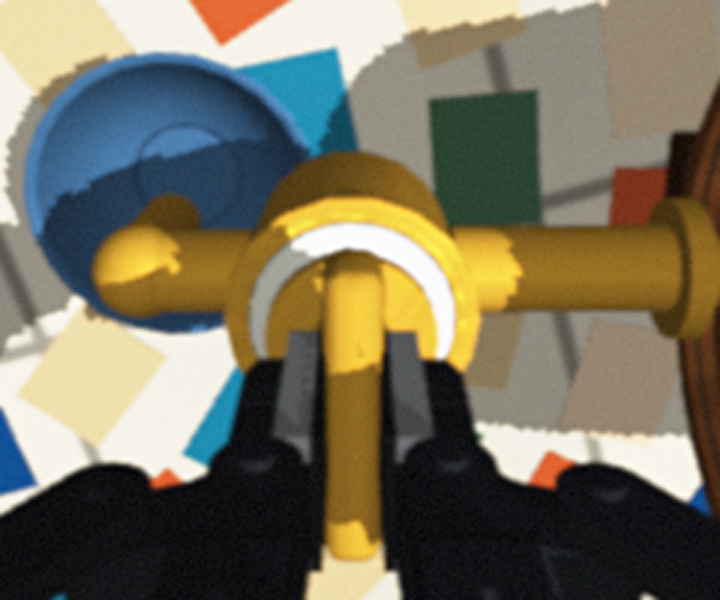

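Shut again: the handle is square to the spout and shank. I'll do one brief light press to confirm the stop, relax, then release.

>>> {"name": "step_arm", "arguments": {"targets": [[[0,0,0],[0.05,0.02,0.03],0],[[0,0,0],[0.05,0,0],0],[[0,0,0],[0.05,0,0],0],[[0,0,0],[0.05,0,0],0],[[0,0,0],[0.03,0,0],0],[[0,0,0],[0,0,0],0],[[0,0,0],[0,0,0],0],[[0,0,0],[0,0,0],0],[[0,0,0],[0,0,0],0],[[0,0,0],[0,0,0],0]]}}

```text
clock: 29.75
tcp_pos: [0.5345, 0.1722, 0.1467]
orientation: [0.7, 0.104, 0.699, -0.105]
wrist_force: [-2.9, -1.4, 10.1]
finger_gap: 0.0083
```

```bash
python3 - <<'E'
from h import *
rep()
E
```

```text
29.75 tcp [534.5 172.2 146.7] F tool [-10.1  -2.2  -2.4] T tool [ 0.03  0.51 -0.46] yaw 73.0 tilt [ 0.0023 -0.0004] gap 8.29
```

>>> {"name": "step_arm", "arguments": {"targets": [[[0,0,0],[-0.1,0,0],0],[[0,0,0],[-0.1,0,0],0],[[0,0,0],[0,0,0],0],[[0,0,0],[0,0,0],0],[[0,0,0],[0,0,0],5],[[0,0,0],[0,0,0],5],[[0,0,0],[0,0,0],5],[[0,0,0],[0,0,0],5],[[0,0,0],[0,0,0],5],[[0,0,0],[0,0,0],5]]}}

```text
clock: 30.75
tcp_pos: [0.5339, 0.1725, 0.1467]
orientation: [0.699, 0.105, 0.699, -0.105]
wrist_force: [0.1, -0.6, 0.6]
finger_gap: 0.05
```

```bash
python3 - <<'E'
from h import *
rep()
im=read_camera('wrist')[:,:,::-1];cv2.imwrite('pics/w10.png',im)
E
```

```text
30.75 tcp [533.9 172.5 146.7] F tool [-0.6 -0.5  0.3] T tool [ 0.05 -0.    0.04] yaw 72.99 tilt [-0.0001 -0.0001] gap 50.04
```

View pics/w10.png

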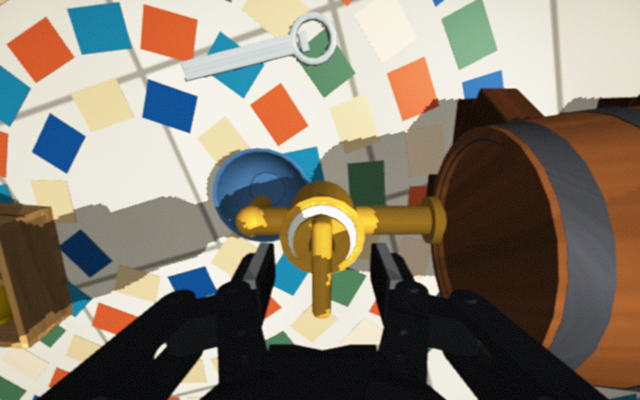

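The fingers are clear and the plug stays in, with its handle from (322,222) to (320,312), across the spout. I'll retreat straight up and check.

>>> {"name": "step_arm", "arguments": {"targets": [[[0,0,0],[-0.5,0,0],5],[[0,0,0],[-1,0,0],5],[[0,0,0],[-2,0,0],5],[[0,0,0],[-2,0,0],5],[[0,0,0],[-2,0,0],5],[[0,0,0],[-2,0,0],5],[[0,0,0],[-1,0,0],5],[[0,0,0],[0,0,5],5],[[0,0,0],[0,0,0],5],[[0,0,0],[0,0,0],5]]}}

```text
clock: 31.8
tcp_pos: [0.5822, 0.1574, 0.2508]
orientation: [0.699, 0.105, 0.7, -0.105]
wrist_force: [0.0, 0.9, 0.2]
finger_gap: 0.0503
```

```bash
python3 - <<'E'
from h import *
rep()
im=read_camera('wrist')[:,:,::-1];cv2.imwrite('pics/w11.png',cv2.resize(im[80:220,230:440],None,fx=3.7,fy=3.7,interpolation=cv2.INTER_CUBIC))
im=read_camera('side')[:,:,::-1];a=cv2.convertScaleAbs(cv2.resize(im[100:175,270:340],(560,600),interpolation=cv2.INTER_CUBIC),alpha=1.4)
cv2.imwrite('pics/s11.png',a);cv2.imwrite('pics/s11f.png',im)
E
```

```text
31.8 tcp [582.2 157.4 250.8] F tool [-0.2  0.9 -0.2] T tool [-0.    0.12  0.  ] yaw 72.93 tilt [-0.0017 -0.0002] gap 50.27
```

View pics/w11.png

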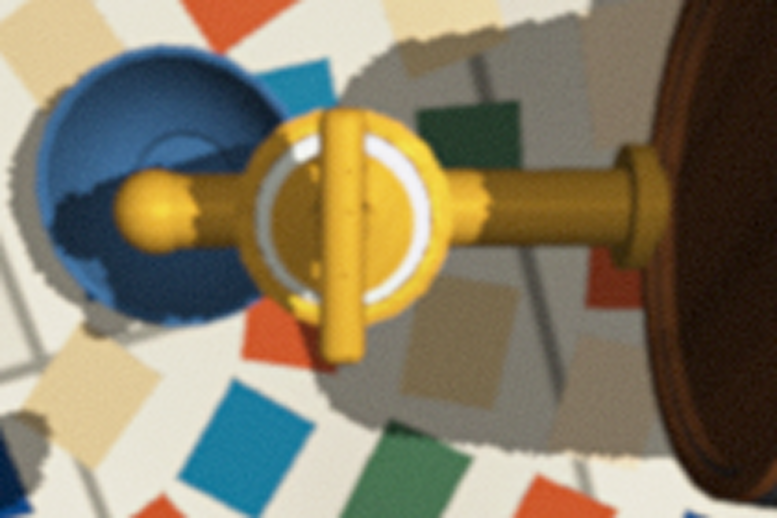

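View pics/s11.png

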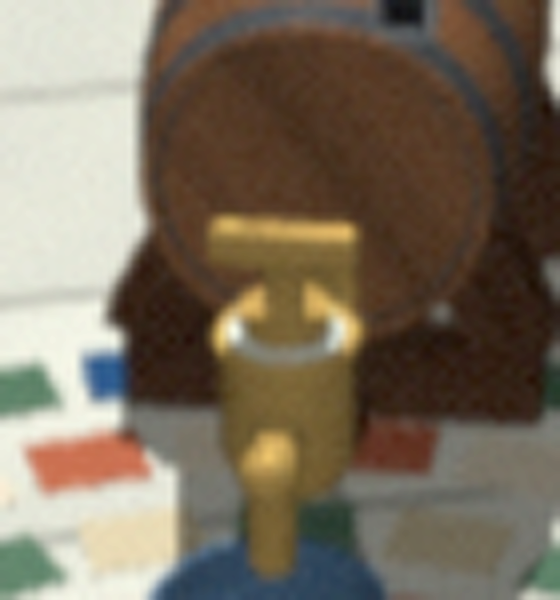

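View pics/s11f.png

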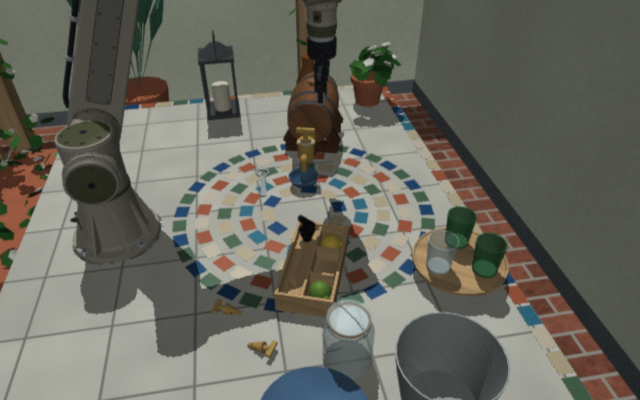

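After release the plug stands exactly where it was pressed: in the side crop the flange is at y≈300 and the handle at y≈230, as before. The handle is across the spout (wrist crop (343, 110–360), spout at y≈210), and the other things are in place. I'm handing in.

```bash
python3 -c "
from workcell import *
print(hand_in())"
```

```text
the job is handed in; nothing more can be done
None
```

I put the brass plug into the tap, pressed it home until the catch snapped, swung the handle open and back to shut, and let go. The job was handed in at about 32 s of the 58 s allowed; `hand_in()` gives no verdict.

**Seating:**
- The catch snapped as a clear force reversal, and the plug then met a hard stop with the tool at z ≈ 146.6 mm. That puts plug_mid about 1.5 mm under the mouth, within the home range.
- I pressed with about 11 to 12 N at most. That peak is an estimate, because the force is only read at the end of each move.
- After the swing, a second press of 10 N met the same stop at 146.7 mm.

**Turning:**
- The swing went the full 90° each way, with almost no turning moment felt, and the vertical force did not exceed 4.9 N at the readings, close to the 5 N limit.
- Sideways force reached about 5 N in the early part of the opening swing, because the grip was about 2 mm off the plug's axis. I corrected for that, and the rest stayed at about 3 N or less.

**Last pictures:** the flange and handle stayed at the pressed height after release, the handle is across the spout, the robot touches nothing, and the other things look unmoved.

**Disagreement:** the wrist camera and the fixed cameras differed by about 5 mm on horizontal positions. I settled the final alignment by contact force instead.

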